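Slide the used bread board through the flap of the return hood

TASK

Push the small oblong bread board across the table and in through the hanging flap of the return hood, then draw your fingers back out so that the board lies wholly behind the flap and the flap hangs shut again by itself. Slide the board flat on the table with your fingertips, without picking it up, and leave the cup, the bowl and the round trivet where they stand.

Things in the scene. Friction and masses are not known exactly. Their poses are not given: they have to be found in the camera images.
- hood: Fixed plywood return hood, no floor or sill, clear roof 175-180 mm up. Origin on the table (z = 0) under the hanging flap, mid-mouth; +x points into the hood, +y along the mouth, +z up. Mouth 220 mm wide between 10 mm side walls that begin 5 mm in front of the flap; 205 mm deep inside. Only the flap closes the mouth; the 10 mm between hinge and roof is open.
- flap (a joint): Grey flap: 0 rad hangs shut, grows as it swings into the hood, stops at 1.45; never swings outward. Plate 212 wide, 145 tall, 4 mm thick, 0.12 kg, hinged at its top edge 165 mm over the hood's origin. Only its weight shuts it. It rides on the board's top and is fully shut only once the board's rear edge is over 36 mm behind the shut flap. Fingers may touch it.
- flap_edge (a point): Middle of the flap's lower edge, 20 mm above the table when shut: it overlaps the 24 mm thick board by 4 mm, so the board's front pushes it open.
- board: Loose oblong dark wooden board, 90 mm (its x) by 150 mm (its y) by 24 mm thick, edges rounded 2 mm, about 0.25 kg. Origin: centre of its underside. Starts flat on the table before the mouth, long side facing the flap, up to 50 mm to either side of mid-mouth and turned up to 0.4 rad.
- cup: Bystander: white cup without handle, 72 mm across the rim, 70 mm high; origin at the centre of its underside.
- bowl: Bystander: white bowl, 120 mm across the rim, 50 mm high; origin at the centre of its underside.
- trivet: Bystander: round dark wooden trivet, 90 mm diameter, 14 mm thick; origin at the centre of its underside.
Mind the look-alikes: they are no part of the job. What is shaped like the board but green, orange or white is not meant.

How it is judged:
By the outcome, as a careful person would: the job done as asked, in the order asked, and still so for the second after the job is handed in, with the robot touching nothing.
It also fails if it takes over 53 s, if anything falls off the work surface, if the arm or the gripper's body presses on something with over 40 N, if the wrist force passes 120 N, or if a joint passes its speed limit or range.

ROBOT

A 6-joint arm with a two-finger parallel gripper is mounted at the origin on the work surface. World frame = base frame: x ahead of the robot, y to its left, z up, the work surface at z = 0. Lengths are in m, angles in rad, forces in N, time in s.
With the tool pointing down it reaches from about 0.25 to 0.775 m from the base axis. Payload 4 kg.
Tool frame: the origin (TCP) lies at the very end of the fingers, on their centre line; the grasp point (between the pads) lies 19 mm behind it; z points along the fingers, x is the direction in which the jaws open and shut, and the axes are right-handed (so a half turn about z gives the same grasp; the last joint's range is limited). The gripper opens to 85 mm and grips with 20 to 120 N. Pads are 22 mm wide; open, the fingers measure 114 mm over their backs; the gripper's body (76 mm by 85 mm) begins 54 mm behind the grasp point. The pads swing forward as they close: fully open they stand 13 mm farther back than shut.
Start: joints at [1.028, 0.087, 1.371, -0, 1.684, -0.103], TCP at [0.234, 0.498, 0.231] pointing down, gripper open.
Joint ranges: [-3.1, 3.1], [-0.76, 2.03], [0.27, 2.55], [-1.08, 4.22], [0.17, 2.65], [-2.57, 2.57]. Speed limits (rad/s): [2.79, 2.79, 3.14, 3.14, 3.14, 3.14].

INTERFACE

Orientations are given as a unit quaternion [w, x, y, z].
In Python, from cell import sensors, capture, arm gives the robot as it stands.
- The arm moves only by the shell command python3 -m inch 'ROWS' [OPENING]. ROWS is text: rows parted by semicolons, each of 6 numbers parted by spaces: the shift along the tool's x, y, z in cm, then the turn, a rotation vector about the tool's x, y, z in rad. A call has 1 to 12 rows; each row is the pose to reach, as a shift and turn from the pose commanded when the call began, along the tool's axes at that moment; what a row does not reach only later rows make up. A row lasts 1/10 s, in which the tool goes at most 50 mm and 8.59 degrees, less where a joint would pass 70% of its speed; a pose out of reach is approached as far as the arm can. A call with a gripper value outside its range is refused whole. OPENING is the closure, from 0 (fully open) to 1 (shut), set as the call begins (- or left out, the last holds). The fingers move at their own pace and stop on an object; the grip force is fixed at half the most. Time passes only in rows, so rows that repeat a pose let the fingers close. It gives the time, the measured TCP pose, the force and the opening at its end, in the units of the state.
- sensors.get_obs(): the state, without advancing time (a new reading comes with each control period).
- capture(name): name is "scene" or "top" or "wrist"; returns a dict with "pixels" (480x640x3 uint8, red, green, blue), "fx", "fy", "cx", "cy" (pixels), "D" ([k1, k2, p1, p2, k3] as OpenCV has them; the pictures are not rectified), "world_from_camera" (4x4, takes a point from camera to world coordinates); the wrist camera has in their place "T_tool_cam" (4x4, takes a point from camera to tool coordinates, whose origin is the TCP and whose axes are the tool frame's). Camera axes: x right, y down, z forward; pixel columns grow to the right and rows downward; lengths in m; the calibration is good to about 2 mm. A picture is of the moment at which its call begins: read the wrist's pose just before it. There is no depth.
- arm.finish_job(): hands the job in, once; it reports no verdict.
The state is a dict: "time": time; "joint_pos": joint angles; "dq": joint speeds; "joint_efforts": joint torques, N m; "tcp_pos": TCP position; "eef_rot": TCP orientation; "force": force on the tool from outside, world axes, zero at the start; "torque": the same for the moment, N m; "width": opening from 0.0 (shut) to 1.0 (fully open).
Only numpy, scipy, OpenCV 4.12 (cv2) and the standard library are available. Lean on these libraries where they do the work, as an engineer would, in place of code of your own. Each camera call takes 0.05 s, during which the arm holds its last target. There are 200 camera calls.

## Working session

There is one attempt and no reset: what is moved stays moved. The work goes in short steps, Python scripts to look and compute and a shell command to move; the robot and the scene stay as the last step left them, time stands still between calls to the robot, and variables do not carry over. Pictures are saved under pics/ and viewed, about 8 in all and at most 12, crops included, and the job is handed in when it is done.

```bash
mkdir -p pics; cat > h.py <<'E'
import numpy as np, cv2, pickle
from cell import sensors, capture, arm
def snap(n,f):
    c=capture(n); pickle.dump(c,open(f'pics/{f}.pkl','wb')); cv2.imwrite(f'pics/{f}.png',c['pixels'][:,:,::-1]); return c
def load(f): return pickle.load(open(f'pics/{f}.pkl','rb'))
def K(c): return np.array([[c['fx'],0,c['cx']],[0,c['fy'],c['cy']],[0,0,1.]])
def w(c,uv,z):
    p=cv2.undistortPoints(np.array(uv,float).reshape(-1,1,2),K(c),np.array(c['D'],float)).reshape(-1,2)
    T=np.array(c['world_from_camera']); o=T[:3,3]
    d=np.c_[p,np.ones(len(p))]@T[:3,:3].T
    return o+d*((z-o[2])/d[:,2])[:,None]
def proj(c,X):
    T=np.linalg.inv(np.array(c['world_from_camera']))
    return cv2.projectPoints(np.array(X,float).reshape(-1,3),cv2.Rodrigues(T[:3,:3])[0],T[:3,3],K(c),np.array(c['D'],float))[0].reshape(-1,2)
E
python3 - <<'E'
from h import *
print(sensors.get_obs())
a=snap('top','top0');b=snap('scene','scene0')
print(a['world_from_camera'],b['world_from_camera'])
E
```

```text
{'time': 0.0, 'joint_pos': array([ 1.02789566e+00,  8.79551105e-02,  1.37230524e+00,  5.68584166e-06,
        1.68355491e+00, -1.03098781e-01]), 'dq': array([-1.97077121e-04, -1.02302203e-03, -1.10571622e-03, -6.80529001e-04,
        2.04061018e-03,  6.69633636e-06]), 'joint_efforts': array([-3.62486153e-04, -3.51867986e+01, -3.13270068e+01, -2.69645689e-04,
        1.07383259e-02, -5.77228292e-06]), 'tcp_pos': array([0.23391037, 0.4972286 , 0.23011318]), 'eef_rot': array([ 4.93219875e-04,  8.44321586e-01,  5.35835632e-01, -9.95861260e-04]), 'force': array([ 1.0345127 ,  0.73277887, -0.66242978]), 'torque': array([ 0.01919231, -0.0391583 ,  0.02813943]), 'width': 0.9995394069747754}
[[-0.02276609 -0.9987465   0.04457721  0.41193702]
 [-0.99967682  0.02223749 -0.01231837  0.08172422]
 [ 0.01131165 -0.04484324 -0.99892999  1.52790891]
 [ 0.          0.          0.          1.        ]] [[ 0.763782    0.44507751 -0.4674859   1.1314771 ]
 [ 0.64540639 -0.51609443  0.56311379 -0.69675931]
 [ 0.00936242 -0.73181456 -0.6814395   1.06143846]
 [ 0.          0.          0.          1.        ]]
```

View pics/top0.png

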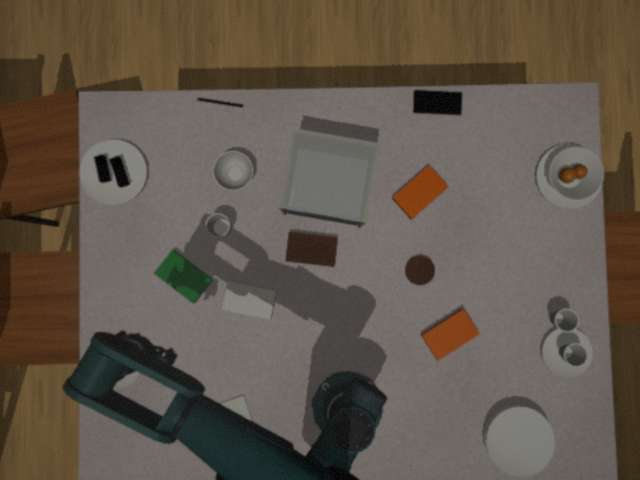

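View pics/scene0.png

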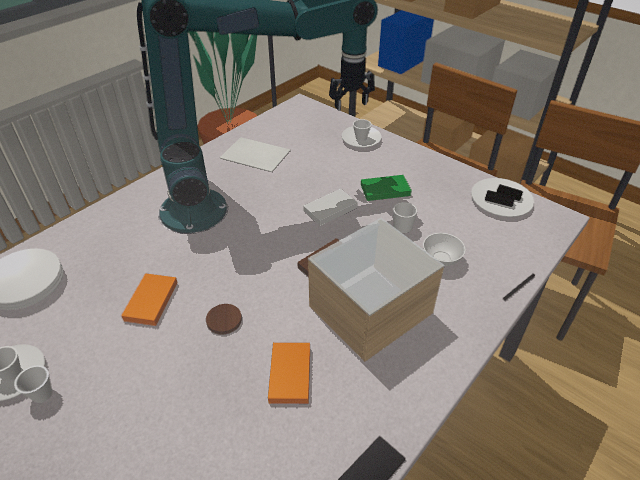

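The top view shows these candidates: dark brown oblong (312,248) before the flap, green (184,275), white (248,300), orange (420,191) and (450,333), black (438,102), and the round trivet (420,269). The dark brown one fits the description. The cup is at (218,225), the bowl at (234,170) and the hood at (330,175). I'll check the choice in a close crop.

```bash
python3 - <<'E'
from h import *
c=load('top0')['pixels'][:,:,::-1]
cv2.imwrite('pics/crop0.png',cv2.resize(c[110:280,200:400],None,fx=4,fy=3.5,interpolation=cv2.INTER_CUBIC)[:600])
E
```

```text
(no output)
```

View pics/crop0.png

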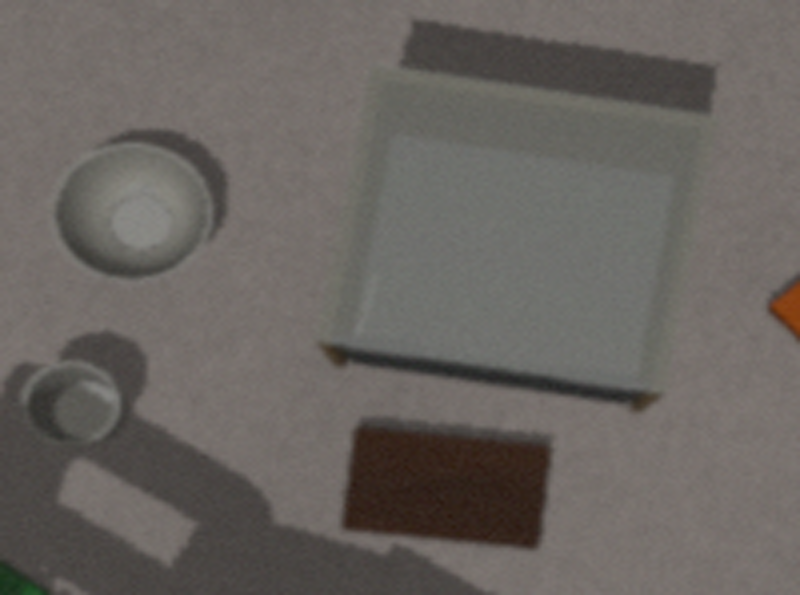

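The crop shows a plain dark brown oblong, with corners at (360,428), (551,436), (537,547) and (344,527). The hood roof corners are about (322,345), (660,395), (712,113) and (375,68).

```bash
python3 - <<'E'
from h import *
c=load('top0'); s=lambda L:[(200+x/4-.5,110+y/3.5-.5) for x,y in L]
b=w(c,s([(360,428),(551,436),(537,547),(344,527)]),.024); print('board',b.round(3),b.mean(0))
a=(b[0]+b[3]-b[1]-b[2])/2; print('len',np.linalg.norm(a),'yaw y-axis',np.arctan2(-a[0],a[1]))
for z in(.18,.19):
    h=w(c,s([(322,345),(660,395),(712,113),(375,68)]),z); print('hood',z,h.round(3)); a=(h[0]+h[3]-h[1]-h[2])/2; print(np.linalg.norm(a),np.arctan2(-a[0],a[1]), 'front mid',(h[0]+h[1])/2, 'depthdir',np.arctan2(*((h[2]+h[3]-h[0]-h[1])[[1,0]])))
print('cup',w(c,s([(72,402)]),.07),'bowl',w(c,s([(134,210)]),.05),'triv',w(c,[(420,269)],.014))
E
```

```text
board [[0.529 0.164 0.024]
 [0.519 0.02  0.024]
 [0.424 0.033 0.024]
 [0.444 0.178 0.024]] [0.47926961 0.09885516 0.024     ]
len 0.14478684748952045 yaw y-axis -0.10541156018386648
hood 0.18 [[ 0.582  0.18   0.18 ]
 [ 0.538 -0.048  0.18 ]
 [ 0.757 -0.089  0.18 ]
 [ 0.797  0.14   0.18 ]]
0.23168017033913504 -0.1811722100189053 front mid [0.5600597  0.06610255 0.18      ] depthdir -0.18504227399210874
hood 0.19 [[ 0.581  0.179  0.19 ]
 [ 0.537 -0.047  0.19 ]
 [ 0.755 -0.087  0.19 ]
 [ 0.794  0.139  0.19 ]]
0.22996135857175765 -0.18117221001890552 front mid [0.55896079 0.06621845 0.19      ] depthdir -0.18504227399210874
cup [[0.55191557 0.37036482 0.07      ]] bowl [[0.71601663 0.32621281 0.05      ]] triv [[ 0.40855334 -0.22774416  0.014     ]]
```

```bash
cat >> h.py <<'E'
from scipy.spatial.transform import Rotation as R
HO=np.array([.565,.065]); HY=-.183
def hw(hx,hy,z): c,s=np.cos(HY),np.sin(HY); return np.array([HO[0]+c*hx-s*hy,HO[1]+s*hx+c*hy,z])
def wh(p): c,s=np.cos(HY),np.sin(HY); d=np.array(p[:2])-HO; return np.array([c*d[0]+s*d[1],-s*d[0]+c*d[1],p[2]])
def cur():
    o=sensors.get_obs(); q=o['eef_rot']; return o,np.array(o['tcp_pos']),R.from_quat([q[1],q[2],q[3],q[0]])
def goal(tilt,dyaw=0):
    z=np.array([0,0,-1.]); a=HY+dyaw; y=np.array([np.cos(a),np.sin(a),0]); x=np.cross(y,z)
    return R.from_matrix(np.c_[x,y,z])*R.from_euler('x',-tilt)
def row(hx,hy,z,tilt,dyaw=0):
    o,p,r=cur(); G=goal(tilt,dyaw)
    return np.r_[r.inv().apply(hw(hx,hy,z)-p)*100,(r.inv()*G).as_rotvec()].round(3)
E
python3 - <<'E'
from h import *
print(row(-.20,.018,.15,.7)); print(row(-.2,.018,.15,0))
c=snap('wrist','w0'); print(c['T_tool_cam'])
E
```

```text
[-28.34   28.558   8.076  -0.697   0.092  -0.245]
[-2.8340e+01  2.8558e+01  8.0760e+00 -0.0000e+00  2.0000e-03 -2.5700e-01]
[[ 9.99999393e-01  2.11991998e-04 -1.08160631e-03  7.87774099e-05]
 [ 1.29218250e-04  9.52012016e-01  3.06060624e-01 -7.73528936e-02]
 [ 1.09458460e-03 -3.06060578e-01  9.52011410e-01 -1.42741499e-01]
 [ 0.00000000e+00  0.00000000e+00  0.00000000e+00  1.00000000e+00]]
```

```bash
python3 -m inch '-28.3 28.6 8 -.697 .092 -.245;-28.3 28.6 8 -.697 .092 -.245;-28.3 28.6 8 -.697 .092 -.245;-28.3 28.6 8 -.697 .092 -.245;-28.3 28.6 8 -.697 .092 -.245;-28.3 28.6 8 -.697 .092 -.245;-28.3 28.6 8 -.697 .092 -.245;-28.3 28.6 8 -.697 .092 -.245;-28.3 28.6 8 -.697 .092 -.245;-28.3 28.6 8 -.697 .092 -.245;-28.3 28.6 8 -.697 .092 -.245;-28.3 28.6 8 -.697 .092 -.245'
python3 - <<'E'
from h import *
o,p,r=cur(); print(wh(p),o['joint_pos'],o['force'],row(-.2,.018,.15,.7),row(-.2,.018,.05,.7))
c=snap('wrist','w1')
E
```

```text
time: 1.35
tcp_pos: [0.3724, 0.1213, 0.1516]
eef_rot: [0.263, 0.722, 0.601, 0.221]
force: [-0.8, 0.3, 0.3]
width: 1.002
[-0.19965576  0.02028909  0.15164037] [ 0.51192065 -0.66251844  2.24553789 -0.49618958  1.03894112 -0.73668348] [-0.75788912  0.29685352  0.28963133] [-0.229 -0.132  0.102  0.001 -0.004  0.   ] [-2.560e-01 -6.583e+00  7.743e+00  1.000e-03 -4.000e-03  0.000e+00]
```

View pics/w1.png

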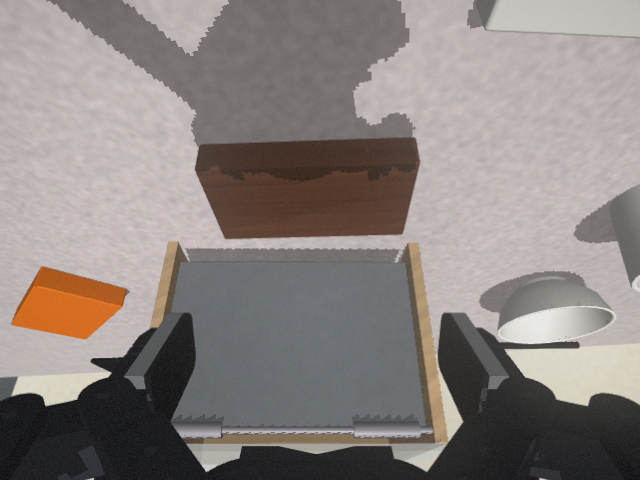

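The wrist view shows the board with rear bottom corners at about (202,146) and (416,139), and front top corners at (227,238) and (404,233). The front ends of the hood's side walls meet the table near (172,243) and (414,243), and the open fingers stand at the sides.

```bash
python3 - <<'E'
from h import *
c=load('w1'); o,p,r=cur(); T=np.eye(4); T[:3,:3]=r.as_matrix(); T[:3,3]=p
c['world_from_camera']=T@np.array(c['T_tool_cam'])
f=lambda L,z:np.array([wh(x) for x in w(c,L,z)]).round(4)
print('rear bottom',f([(202,146),(416,139)],0.001)); print('top rear,front',f([(197,170),(419,165),(404,233),(227,238)],.024))
print('wall feet outer-in (hood frame)',f([(172,243),(414,243)],0)); 
print('pred walls',proj(c,[hw(-.005,y,z) for z in(0,.175) for y in(-.12,-.11,.11,.12)]).round(0).tolist())
print('pred flap top',proj(c,[hw(0,y,z) for z in(.02,.165) for y in(-.106,.106)]).round(0).tolist())
print('fx',c['fx'])
# finger tip at TCP +- 50mm, and 13 mm back, front face
for b in(0,-.013,-.019): print(b,proj(c,[p+r.apply([x,y,b]) for x in(-.0425,.0425) for y in (-.011,.011)]).round(0).tolist())
E
```

```text
rear bottom [[-0.1331 -0.059   0.001 ]
 [-0.14    0.089   0.001 ]]
top rear,front [[-0.1344 -0.0588  0.024 ]
 [-0.1395  0.0881  0.024 ]
 [-0.0559  0.0932  0.024 ]
 [-0.048  -0.0539  0.024 ]]
wall feet outer-in (hood frame) [[ 0.0003 -0.1182  0.    ]
 [ 0.0002  0.1156  0.    ]]
pred walls [[169.0, 240.0], [179.0, 240.0], [409.0, 240.0], [420.0, 240.0], [125.0, 443.0], [139.0, 443.0], [437.0, 443.0], [450.0, 443.0]]
pred flap top [[181.0, 261.0], [406.0, 261.0], [149.0, 429.0], [428.0, 429.0]]
fx 423.47063912368594
0 [[201.0, 289.0], [206.0, 341.0], [433.0, 289.0], [428.0, 341.0]]
-0.013 [[191.0, 305.0], [197.0, 361.0], [443.0, 306.0], [437.0, 361.0]]
-0.019 [[186.0, 314.0], [192.0, 371.0], [448.0, 314.0], [442.0, 372.0]]
```

```bash
python3 - <<'E'
from h import *
c=load('w1')['pixels'][:,:,::-1]
cv2.imwrite('pics/crop1.png',cv2.resize(c[220:480,90:530],None,fx=1.8,fy=1.8,interpolation=cv2.INTER_CUBIC))
E
```

```text
(no output)
```

View pics/crop1.png

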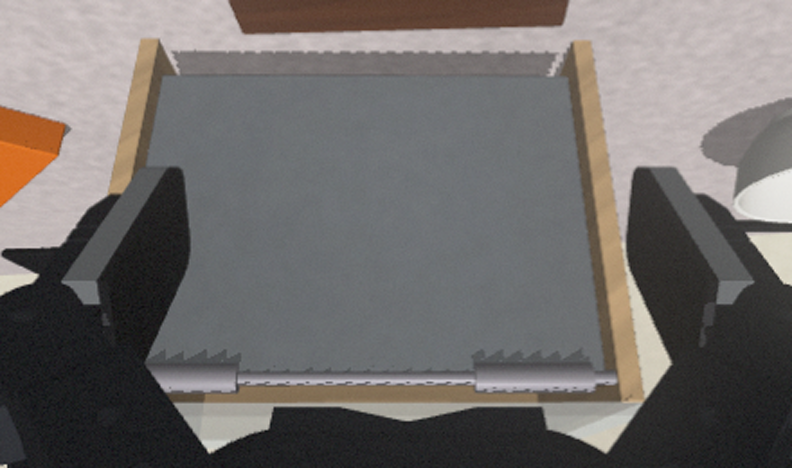

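The wall feet sit within about 3 mm of prediction, the board is square to within 0.05 rad, and the open tips are about 16 mm behind the TCP. Next I descend.

```bash
python3 - <<'E'
from h import *
print(row(-.19,.017,.01,.7))
E
```

```text
[-3.920e-01 -8.392e+00  1.145e+01  1.000e-03 -4.000e-03  1.000e-03]
```

```bash
python3 -m inch '-.4 -2.8 3.8 0 0 0;-.4 -5.6 7.6 0 0 0;-.4 -8.4 11.45 0 0 0;-.4 -8.4 11.45 0 0 0;-.4 -8.4 11.45 0 0 0'; python3 -m inch '0 -.13 .15 0 0 0;0 -.26 .3 0 0 0;0 -.39 .45 0 0 0;0 -.39 .45 0 0 0'
python3 - <<'E'
from h import *
o,p,r=cur(); print(wh(p),o['force'])
snap('wrist','w2')
E
```

```text
time: 1.9
tcp_pos: [0.3809, 0.1155, 0.0093]
eef_rot: [0.263, 0.721, 0.602, 0.219]
force: [0.4, 1.3, 0.3]
width: 1.0
time: 2.3
tcp_pos: [0.382, 0.1149, 0.0051]
eef_rot: [0.264, 0.722, 0.6, 0.222]
force: [0.4, -0.3, 0.2]
width: 1.002
[-0.18904291  0.01572373  0.00511269] [ 0.43472907 -0.3014369   0.24400378]
```

View pics/w2.png

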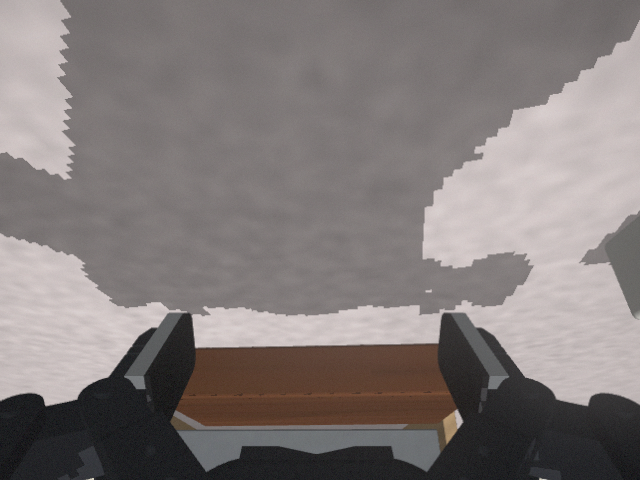

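The fingers straddle the board's rear face without touching it, and there is no table contact yet. I go down a little more, feeling for the table.

```bash
python3 -m inch '0 -.13 .15 0 0 0;0 -.26 .3 0 0 0;0 -.26 .3 0 0 0';python3 -m inch '0 -.06 .08 0 0 0;0 -.13 .15 0 0 0;0 -.13 .15 0 0 0'
```

```text
time: 2.65
tcp_pos: [0.3809, 0.1143, -0.0008]
eef_rot: [0.263, 0.722, 0.6, 0.22]
force: [0.8, 0.4, 0.1]
width: 1.002
time: 2.95
tcp_pos: [0.381, 0.1144, -0.0026]
eef_rot: [0.263, 0.722, 0.6, 0.22]
force: [-0.2, 0.6, 0.8]
width: 0.996
```

```bash
python3 -m inch '0 .77 .64 0 0 0;0 1.53 1.29 0 0 0;0 2.3 1.93 0 0 0;0 3.06 2.58 0 0 0;0 3.52 2.96 0 0 0;-.03 3.98 3.35 0 0 0;-.06 4.44 3.74 0 0 0;-.1 4.9 4.12 0 0 0;-.13 5.36 4.51 0 0 0;-.16 5.81 4.9 0 0 0;-.2 6.27 5.28 0 0 0;-.2 6.27 5.28 0 0 0'
python3 - <<'E'
from h import *
o,p,r=cur(); print(wh(p),o['force'])
snap('wrist','w3')
E
```

```text
time: 4.15
tcp_pos: [0.4622, 0.0974, -0.0019]
eef_rot: [0.264, 0.722, 0.6, 0.221]
force: [-0.7, -0.3, 0.6]
width: 0.999
[-0.10695963  0.01314978 -0.00192262] [-0.7070462  -0.26676963  0.58188798]
```

View pics/w3.png

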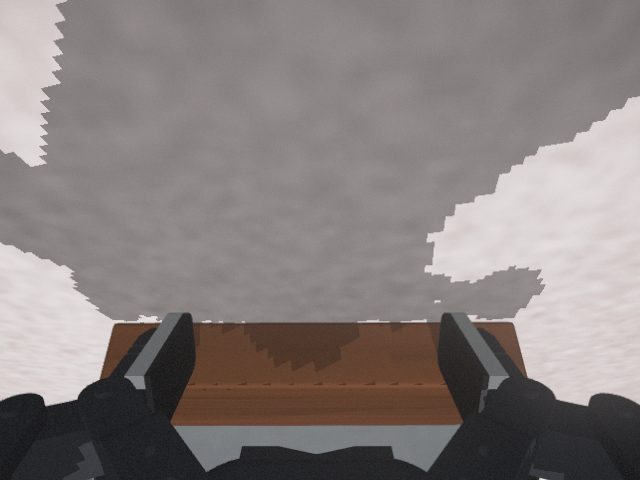

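The board sits square against both fingers, with its rear edge at row ~322 from column 115 to 513. I carry on through the flap.

```bash
python3 - <<'E'
from h import *
c=load('w3'); o,p,r=cur(); T=np.eye(4); T[:3,:3]=r.as_matrix(); T[:3,3]=p
c['world_from_camera']=T@np.array(c['T_tool_cam'])
print([wh(x).round(4) for x in w(c,[(115,323),(513,322)],.002)], wh(p))
E
python3 -m inch '-.03 .54 .45 0 0 0;-.06 1.07 .9 0 0 0;-.1 1.61 1.35 0 0 0;-.13 2.14 1.8 0 0 0;-.16 2.68 2.25 0 0 0;-.2 3.21 2.7 0 0 0;-.23 3.75 3.16 0 0 0;-.26 4.28 3.61 0 0 0;-.3 4.82 4.06 0 0 0;-.3 5.35 4.51 0 0 0;-.3 5.89 4.96 0 0 0;-.3 5.89 4.96 0 0 0'
python3 - <<'E'
from h import *
o,p,r=cur(); print(wh(p),o['force'],o['joint_pos'])
a=snap('wrist','w4')['pixels'][:,:,::-1];b=snap('scene','s4')['pixels'][:,:,::-1]
cv2.imwrite('pics/m4.png',np.hstack([cv2.resize(a,(400,300)),cv2.resize(b[180:390,240:520],(400,300),interpolation=cv2.INTER_CUBIC)]))
E
```

```text
[array([-0.1104, -0.0606,  0.002 ]), array([-0.1109,  0.0845,  0.002 ])] [-0.10724261  0.01313248 -0.00197233]
time: 5.4
tcp_pos: [0.5381, 0.0806, -0.0013]
eef_rot: [0.264, 0.722, 0.6, 0.221]
force: [0.5, 0.6, -0.4]
width: 1.002
[-0.02931275  0.01040553 -0.00128917] [ 0.48339777  0.61164343 -0.35872151] [ 0.18087294 -0.04212028  2.18343389 -0.62631199  0.40000748 -0.69811231]
```

View pics/m4.png

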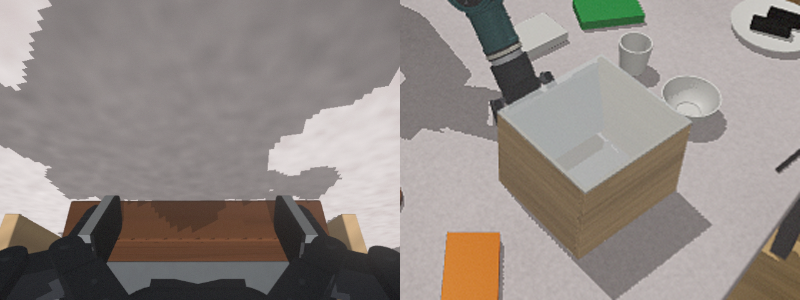

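Going well: the board is entering square and mid-mouth. Joint 5 is low (0.40), so I go in smaller steps and watch it.

```bash
python3 -m inch '0 .46 .39 0 0 0;0 .92 .77 0 0 0;0 1.38 1.16 0 0 0;0 1.84 1.55 0 0 0;0 2.3 1.93 0 0 0;0 2.3 1.93 0 0 0'
python3 - <<'E'
from h import *
o,p,r=cur(); print(wh(p),o['force'],o['joint_pos'],row(.059,.01,-.0015,.7))
E
```

```text
time: 6.1
tcp_pos: [0.5673, 0.075, -0.0015]
eef_rot: [0.264, 0.722, 0.6, 0.221]
force: [-0.1, 0.3, 0.4]
width: 0.997
[ 0.00046056  0.01024407 -0.00151579] [-0.11702775  0.27379882  0.4189149 ] [ 0.15226544  0.01777116  2.1247212  -0.59516406  0.38582655 -0.74845674] [-2.10e-02  4.47e+00  3.78e+00  2.00e-03 -2.00e-03 -2.00e-03]
```

```bash
python3 -m inch '0 .46 .39 0 0 0;0 .92 .77 0 0 0;0 1.38 1.16 0 0 0;0 1.84 1.55 0 0 0;0 2.3 1.93 0 0 0;0 2.76 2.32 0 0 0;0 2.76 2.32 0 0 0'; python3 -m inch '0 .46 .39 0 0 0;0 .92 .77 0 0 0;0 1.38 1.16 0 0 0;0 1.72 1.45 0 0 0;0 1.72 1.45 0 0 0'
python3 - <<'E'
from h import *
o,p,r=cur(); print(wh(p),o['force'],o['joint_pos'])
a=snap('wrist','w5')['pixels'][:,:,::-1];b=snap('scene','s5')['pixels'][:,:,::-1]
cv2.imwrite('pics/m5.png',np.hstack([cv2.resize(a,(400,300)),cv2.resize(b[180:390,240:520],(400,300),interpolation=cv2.INTER_CUBIC)]))
E
```

```text
time: 6.8
tcp_pos: [0.6028, 0.0684, -0.0014]
eef_rot: [0.264, 0.722, 0.6, 0.221]
force: [0.2, -0.6, 1.5]
width: 1.002
time: 7.3
tcp_pos: [0.6246, 0.0643, -0.0016]
eef_rot: [0.264, 0.722, 0.6, 0.221]
force: [-0.8, -0.4, -0.1]
width: 1.001
[ 0.05871994  0.01018308 -0.00157229] [-0.82861772 -0.43318242 -0.07622253] [ 0.10729915  0.12829558  2.00436673 -0.52531172  0.37416514 -0.84972483]
```

View pics/m5.png

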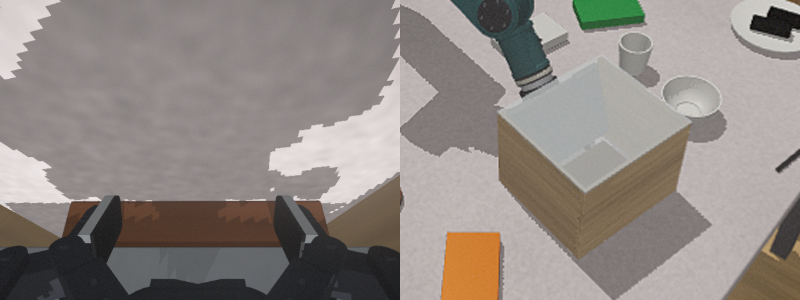

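The board is inside, with its rear edge about 52–55 mm behind the flap. I add a few millimetres, then draw straight back.

```bash
python3 -m inch '0 .25 .21 0 0 0;0 .46 .39 0 0 0;0 .46 .39 0 0 0'; python3 -m inch '0 -.77 -.64 0 0 0;0 -1.53 -1.29 0 0 0;0 -2.3 -1.93 0 0 0;0 -3.06 -2.58 0 0 0;0 -3.83 -3.22 0 0 0;0 -4.6 -3.86 0 0 0;0 -5.36 -4.5 0 0 0;0 -6.13 -5.15 0 0 0;0 -6.9 -5.8 0 0 0;0 -7.66 -6.44 0 0 0;0 -8.4 -7.08 0 0 0;0 -9.2 -7.73 0 0 0'; python3 -m inch '0 -1.53 -1.29 0 0 0;0 -3.06 -2.58 0 0 0;0 -4.6 -3.86 0 0 0;0 -6.13 -5.15 0 0 0;0 -4.2 -7.4 0 0 0;0 -2.3 -9.7 0 0 0;0 -.4 -12 0 0 0;0 1.5 -14.3 0 0 0;0 1.5 -14.3 0 0 0'
python3 - <<'E'
from h import *
o,p,r=cur(); print(wh(p),o['force'])
a=snap('wrist','w6')['pixels'][:,:,::-1];b=snap('scene','s6')['pixels'][:,:,::-1];t=snap('top','t6')['pixels'][:,:,::-1]
rs=lambda i:cv2.resize(i,(400,300),interpolation=cv2.INTER_CUBIC)
cv2.imwrite('pics/m6.png',np.vstack([np.hstack([rs(a),rs(b[180:390,240:520])]),np.hstack([rs(t[100:280,200:440]),rs(t)])]))
E
```

```text
time: 7.7
tcp_pos: [0.6299, 0.0633, -0.0018]
eef_rot: [0.263, 0.722, 0.6, 0.221]
force: [-0.1, -0.3, -0.6]
width: 0.998
time: 8.9
tcp_pos: [0.5108, 0.0854, -0.0021]
eef_rot: [0.263, 0.722, 0.6, 0.221]
force: [0.8, -0.7, -0.2]
width: 1.006
time: 9.8
tcp_pos: [0.4346, 0.1009, 0.1235]
eef_rot: [0.265, 0.721, 0.599, 0.226]
force: [0.4, 1.1, -0.1]
width: 0.997
[-0.13471592  0.01157872  0.12346694] [ 0.44348868  1.14942022 -0.13718615]
```

View pics/m6.png

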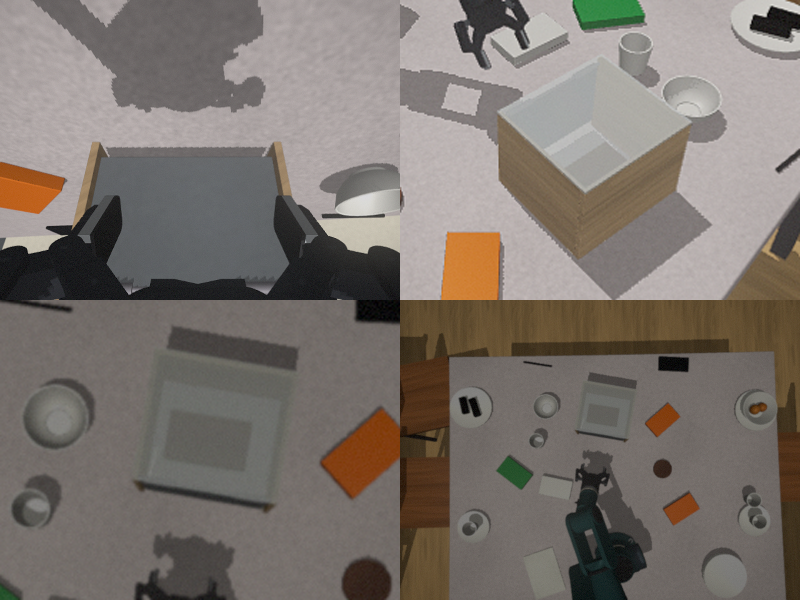

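The flap hangs shut and the board shows through the clear roof, well behind it. I check its rear edge (bottom-left panel (163,460)–(245,472)) and hand in.

```bash
python3 -m inch '0 0 -1 0 0 0;0 0 -1 0 0 0;0 0 -1 0 0 0;0 0 -1 0 0 0;0 0 -1 0 0 0'; python3 - <<'E'
from h import *
c=load('t6')
print([wh(x).round(3) for x in w(c,[(200+x/1.667,100+y/1.667) for x,y in[(172,408),(252,420),(245,472),(163,460)]],.024)])
print(np.abs(load('t6')['pixels'][210:300,400:440].astype(int)-load('top0')['pixels'][210:300,400:440]).mean())
print(arm.finish_job())
E
```

```text
time: 10.45
tcp_pos: [0.4254, 0.1007, 0.1234]
eef_rot: [0.263, 0.723, 0.6, 0.22]
force: [-0.2, 0.3, 0.6]
width: 1.0
[array([-0.379, -0.004,  0.024]), array([-0.378, -0.149,  0.024]), array([-0.47 , -0.151,  0.024]), array([-0.472, -0.003,  0.024])]
2.5842592592592593
the job is handed in; nothing more can be done
None
```

```bash
python3 - <<'E'
from h import *
c=load('t6')
print([wh(x).round(3) for x in w(c,[(200+x/1.667,100+(y-300)/1.667) for x,y in[(172,408),(252,420),(245,472),(163,460)]],.024)])
E
```

```text
[array([0.154, 0.083, 0.024]), array([ 0.156, -0.064,  0.024]), array([ 0.06 , -0.066,  0.024]), array([0.058, 0.084, 0.024])]
```

I pushed the dark brown board flat on the table with both open fingertips, tool tilted about 40°, in through the flap. I then drew the fingers straight back out and handed the job in at about 10.5 s.

- **Board:** in the last top view its rear edge lies about 58–60 mm behind the shut flap, where over 36 mm is needed. It lies square, about 9 mm off mid-mouth.
- **Flap:** it hangs shut in the wrist view.
- **Bystanders:** the cup, bowl and trivet look unmoved by eye in the top and scene pictures. I did not measure them again.
- **Forces:** the wrist force read at the end of each move was never above about 2 N.
- **Failed check:** my first calculation of the board's final position forgot a 300-pixel offset in the joined picture, so it gave nonsense (about −0.47 m). I had put that check in the same script as the hand-in, so the job was handed in before I corrected it. The corrected figures are the ones above.

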